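Get the spirit level out of the hatch-top toolbox

ROBOT

A 7-joint arm with a two-finger parallel gripper is mounted at the origin on the work surface. World frame = base frame: x ahead of the robot, y to its left, z up, the work surface at z = 0. Lengths are in mm, angles in rad, forces in N, time in s.
With the tool pointing down it reaches from about 375 to 925 mm from the base axis. Payload 3.1 kg.
Tool frame: the origin (TCP) lies on the front face of the gripper's body, between the roots of the fingers; the fingertips stand 73 mm ahead of it and the grasp point (between the pads) lies 54 mm ahead of it; z points along the fingers, y is the line along which they close (so a half turn about z gives the same grasp; the last joint's range is limited). The gripper opens to 85 mm and grips with 20 to 120 N. Pads are 22 mm wide; open, the fingers measure 114 mm over their backs; the gripper's body (76 mm by 85 mm) begins 54 mm behind the grasp point. The pads swing forward as they close: fully open they stand 13 mm farther back than shut.
Start: joints at [-1.287, 0.383, 0.044, 1.598, -0.018, 1.161, -0.05], TCP at [242.164, 603.209, 303.869] pointing down, gripper open.
Joint ranges: [-2.61, 2.61], [-0.41, 2.15], [-1.48, 1.57], [0, 2.5], [-1.57, 4.71], [0.05, 1.97], [-2.85, 2.85]. Speed limits (rad/s): [2.79, 2.79, 3.14, 3.14, 3.14, 3.14, 3.14].

INTERFACE

Orientations are given as a unit quaternion [w, x, y, z].
In Python, from cell import * gives the robot as it stands. Calls block until the motion is done:
- move_pose(position, orientation): joint-space move of the TCP to a pose.
- servo_line(position, attitude=None, velocity=150): straight line of the TCP; attitude=None keeps the orientation; velocity is the mean speed in mm/s.
- move_j(angles): joint-space move.
- gripper_to(opening, newtons=None): opening from 0.0 (shut) to 1.0 (fully open); newtons is the grip in N (None keeps the last); returns when the fingers have stopped.
- wait(seconds).
- ik(position, orientation): joint angles nearest the present ones, or None.
- get_image(name): name is "scene" or "side" or "wrist"; returns (picture, depth): 420x560x3 uint8, red, green, blue; 420x560 float32, mm along the optical axis (not along the pixel's ray), 0 where there is no reading.
- camera_model(name): a dict with "fx", "fy", "cx", "cy" (pixels), "world_to_cam" (4x4, takes a point from world to camera coordinates). Camera axes: x right, y up, looking along -z (the intrinsics and any distortion apply to the point x, -y, -z); pixel columns grow to the right and rows downward; lengths in mm; the calibration is good to about 2 mm. A picture is of the moment at which its call begins: read the wrist's pose just before it. camera_model takes no time and is no camera call; for the wrist camera it gives the pose at the moment of the call.
A pose or a line that the arm cannot do raises PlanningError and nothing moves.
- job_done(): hands the job in; it is judged then, once.
Trained networks look in the newest picture that a camera, given by its name, has taken for a name from the list of things; names that differ only in an ending like _2 or _b are one class to them, and where a whole thing is asked for, a point or a joint stands for the part that bears it (a point fixed in the world has none). Each returns a list of dicts, best first, with "score" (0 to 1); they miss things now and then, are a little off and sometimes report something else, mostly with a low value. They report only what shows in the picture. A call takes as long as a camera call. They do not tell look-alikes from the thing itself.
- find_in(camera, thing): "location" ([x, y, z] in mm, in the coordinates of the camera as it stood for that picture, good to about 4 mm: the middle of the surface that is visible of it).
Readings, each from a call of its own:
- get_time_s(): time.
- get_q(): joint angles.
- get_qd(): joint speeds.
- get_joint_efforts(): joint torques, N m.
- get_position(): TCP position.
- get_eef_rot(): TCP orientation.
- get_wrist_force(): force on the tool from outside, world axes, zero at the start.
- get_ft_torque(): the same for the moment, N m.
- get_width(): opening from 0.0 (shut) to 1.0 (fully open).
- get_gripper_force(): force on a finger pad.
Only numpy, scipy, OpenCV 4.12 (cv2) and the standard library are available. Lean on these libraries where they do the work, as an engineer would, in place of code of your own. Each camera call takes 0.05 s, during which the arm holds its last target. There are 200 camera calls.

TASK

The hatch cover of the grey toolbox is stiff and has lost its pull: with the putty knife's blade in the notch under its front edge, prise the cover up, swing it open until it stands upright or leans back, and lay the knife down on the bench again. Then take the spirit level out of the box - it is longer than the hatch, so bring one end up first and draw it out slantwise - and finish while still holding it in the gripper, still, the whole of it well clear above the toolbox (at least 60 mm above its top) and touching nothing else. Leave the cover open and the other things on the bench and in the box where they are.

Things in the scene. Friction and masses are not known exactly. Their poses are not given: they have to be found in the camera images.
- toolbox: Grey steel toolbox fixed to the bench, 400 long (x), 180 deep (y), top at 108, sheet 3 thick. Origin: centre of underside. Fixed decks over both ends (undersides at 105); between them the hatch opening, x -115 to 115, 174 wide, shut by the cover at first. Inside, under the decks, 394 long, 174 wide, floor at 3. Front wall at -y, hinge at +y
- notch (a point): centre of the prise notch at the top of the toolbox's front wall (toolbox frame: 0, -90, 99): a slot 52 wide (along x) and 12 high (93 to 105) right under the cover's front edge, the wall 3 thick; the blade goes in level, along the toolbox's +y
- cover_hinge (a point): middle of the cover's hinge line, which runs along the toolbox's x (toolbox frame: 0, 88, 106.5)
- cover (a joint): opening angle of the hatch cover (rad): 0 shut, 1.57 upright, 1.9 fully back. Stiff hinge (0.2 N m of friction): it stays where it is left. Prising at the front edge takes about 2.5 N upward
- cover_panel: the hatch cover: grey steel sheet 226 long, 178 deep, 3 thick, 0.18 kg, flush with the end decks when shut, two rivet stubs near its front edge. Origin: on the hinge line, mid length, mid thickness; shut, it reaches from there 178 along the toolbox's -y
- knife: putty knife lying flat on the bench, about 0.12 kg; it turns in the fingers under load unless gripped firmly (60 N or more). Origin: underside of the middle of its wooden handle, z up; x points to the blade. Handle 110 long (x -55 to 55), 28 wide, 18 thick (high); a steel ferrule, then the blade from x 63 to 145, 32 wide, 3 thick, mid height 9 above the underside
- knife_tip (a point): middle of the knife's blade edge (knife frame: 145, 0, 9)
- level: aluminium spirit level lying on the toolbox floor, roughly along the toolbox's x, under both end decks: 300 long (x), 22 wide (y), 45 high (z), about 0.26 kg. Origin: centre of its underside, z up, 3 above the bench
- level_end_a (a point): centre of the level's +x end face (level frame: 150, 0, 22.5)
- level_end_b (a point): centre of the level's -x end face (level frame: -150, 0, 22.5)
- spanner: bystander: steel combination spanner, 190 long, 24 wide, 8 high, on the toolbox floor near the hinge-side wall, along the toolbox's x. Origin: about mid length of its underside
- tape_roll: bystander: roll of tape lying on the bench in front of the toolbox, 84 across, 45 high. Origin: centre of its underside
- glue: bystander: white glue bottle, 56 across, 150 high. Origin: centre of its underside
- wipes: bystander: yellow tub, 72 across, 190 high. Origin: centre of its underside
- spray_can: bystander: spray can, 66 across, 200 high. Origin: centre of its underside
- tape_measure: bystander: tape measure standing, 72 x 45 x 66 high. Origin: centre of its underside
- screw_box: bystander: cardboard box of screws, 70 x 100 x 40 high. Origin: centre of its underside
- drill: bystander: cordless drill standing on its battery, about 190 long, 210 high. Origin: centre of its underside
- table: the bench, top at z = 0
Not all that is in view belongs to the job. Of the things that look like the knife, the largest one is meant.

How it is judged (in metres and radians):
On the way, in this order (a step that is already met when the one before it is completed fails the run):
1. the knife prises the cover up off its seat (contact force between knife and cover_panel above 0.5 N and value of joint cover between 0.1 and 0.8 rad), for 0.1 s.
2. the cover is swung open, about upright or beyond (value of joint cover above 1.4 rad), for 0.1 s.
3. one end of the level is up through the hatch while the other is still in the box (((height (world z) of level_end_a above 0.125 m and height (world z) of level_end_b below 0.095 m) or (height (world z) of level_end_b above 0.125 m and height (world z) of level_end_a below 0.095 m))), for 0.05 s.
At the end, for the whole second after the job is handed in: The level is held by the fingers, still, the centres of both its ends more than 165 mm above the bench (57 mm above the toolbox's top), touching neither toolbox, cover, bench nor bystanders; the cover is open beyond 1.3 rad; the knife lies on the bench, still (height (world z) of each of level_end_a, level_end_b above 0.165 m and contact force between level and the fingers above 2 N and contact force between level and toolbox below 0.1 N and contact force between level and cover_panel below 0.1 N and contact force between level and table below 0.1 N and contact force between level and wipes below 0.1 N and contact force between level and spray_can below 0.1 N and contact force between level and drill below 0.1 N and linear speed of each of level, knife below 0.05 m/s and angular speed of level below 0.3 rad/s and value of joint cover above 1.3 rad and height (world z) of knife below 0.03 m and height (world z) of knife_tip below 0.04 m and contact force between knife and table above 0.2 N); the arm keeps its last pose, push and grip.
It fails at once if a bystander is shifted by more than 50 mm or knocked over (distance of any of spanner, tape_roll, glue, wipes, spray_can, tape_measure, screw_box, drill from where it was at the start of the episode above 0.05 m or angle between any of glue, wipes, spray_can, drill's own z axis and vertical above 0.7 rad).
It fails at once if the knife is dropped or thrown instead of laid down (linear speed of knife above 1.2 m/s and contact force between knife and the fingers below 0.05 N).
It also fails if it takes over 72 s, if anything falls off the work surface, if the arm or the gripper's body presses on something with over 40 N, if the wrist force passes 120 N, or if a joint passes its speed limit or range.

## Working session

There is one attempt and no reset: what is moved stays moved. The work goes in short steps, each a Python script; the robot and the scene stay as the last script left them, time stands still between calls to the robot, and variables do not carry over. Pictures are saved under pics/ and viewed, at most 10 in all, crops included, and the job is handed in when it is done.

```bash
mkdir -p pics; cat > h.py <<'E'
from cell import *
import numpy as np, cv2
from scipy.spatial.transform import Rotation as R
def snap(n,f=None):
    M=camera_model(n); im,d=get_image(n)
    if f: cv2.imwrite('pics/'+f,im[:,:,::-1])
    return im,d,M
def towld(M,p):
    return (np.linalg.inv(M['world_to_cam'])@np.append(p,1))[:3]
def cloud(d,M):
    v,u=np.mgrid[:d.shape[0],:d.shape[1]]
    P=np.stack([(u-M['cx'])/M['fx']*d,-(v-M['cy'])/M['fy']*d,-d,np.ones_like(d)],-1)
    W=P@np.linalg.inv(M['world_to_cam']).T
    W=W[...,:3]; W[d<=0]=np.nan
    return W
def proj(M,p):
    c=(M['world_to_cam']@np.append(p,1))[:3]
    return M['cx']+M['fx']*c[0]/-c[2], M['cy']+M['fy']*-c[1]/-c[2]
def quat(xa,za):
    "tool z dir, tool x dir -> wxyz"
    z=np.array(za,float);z/=np.linalg.norm(z);x=np.array(xa,float);x-=z*(x@z);x/=np.linalg.norm(x)
    q=R.from_matrix(np.stack([x,np.cross(z,x),z],1)).as_quat()
    return [q[3],q[0],q[1],q[2]]
def rot(): 
    q=get_eef_rot(); return R.from_quat([q[1],q[2],q[3],q[0]]).as_matrix()
E
python3 - <<'E'
from h import *
np.set_printoptions(precision=1,suppress=True)
for n in ['scene','side']:
    im,d,M=snap(n,n+'0.png')
    print(n,M.keys(),M['fx'],'cam at',towld(M,[0,0,0]))
    for t in ['toolbox','knife','tape_roll','glue','wipes','spray_can','tape_measure','screw_box','drill']:
        for r in find_in(n,t)[:4]:
            w=towld(M,r['location']); print(t,round(r['score'],2),w,np.array(proj(M,w)))
E
```

```text
scene dict_keys(['fx', 'fy', 'cx', 'cy', 'world_to_cam']) 529.356516958206 cam at [1352.6  238.5 1532.7]
toolbox 0.56 [614.8 108.3 109.1] [320.9 246.1]
knife 0.76 [ 563.  -309.7   14.6] [205.9 205.7]
knife 0.76 [ 424.1 -165.1   15.2] [261.3 186.7]
tape_roll 0.56 [ 711.8 -198.    42.3] [217.  249.6]
tape_roll 0.16 [ 560.8 -310.5   17. ] [205.9 204.7]
glue 0.83 [592.2 437.3  96.8] [428.5 277.9]
wipes 0.76 [ 742.5 -316.5  146.1] [173.5 229.4]
spray_can 0.56 [ 623.5 -445.7  132.4] [154.7 187.8]
tape_measure 0.56 [434.  439.7  61.2] [437.6 239.8]
tape_measure 0.16 [582.1 106.9 109.4] [323.9 237. ]
screw_box 0.94 [724.7 382.3  39.9] [395.2 318.2]
drill 0.61 [ 481.7 -589.8  171.4] [133.8 134.2]
side dict_keys(['fx', 'fy', 'cx', 'cy', 'world_to_cam']) 470.45382554121466 cam at [  17.6 -958.8  868.3]
toolbox 0.67 [553.6  36.3 103.5] [254.6 171.3]
knife 0.91 [ 422.  -184.8    7.2] [256.1 258.2]
knife 0.83 [ 391.1 -375.3    6.6] [286.9 312.9]
knife 0.58 [ 555.8 -332.8   13.4] [332.7 270. ]
glue 0.72 [574.9 417.3  65.8] [205.4 127.8]
glue 0.64 [ 552.3 -335.2   15.1] [332.2 270.7]
glue 0.2 [607.7  87.7  41.9] [262.4 174.4]
wipes 0.64 [ 701.9 -347.7  139.6] [386.5 212.7]
wipes 0.24 [ 450.9 -616.5  169.1] [388.6 329.2]
spray_can 0.84 [ 591.6 -481.4  130.5] [391.1 266.8]
tape_measure 0.86 [419.  417.2  40.2] [164.7 147.4]
screw_box 0.63 [701.4 364.7  33.4] [244.9 131.8]
screw_box 0.37 [ 344.5 -280.8   -4. ] [248.8 298.1]
drill 0.83 [ 451.2 -616.1  172.5] [388.8 327.8]
```

View pics/scene0.png

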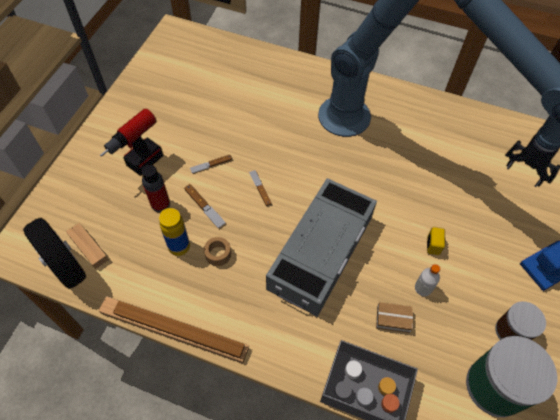

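View pics/side0.png

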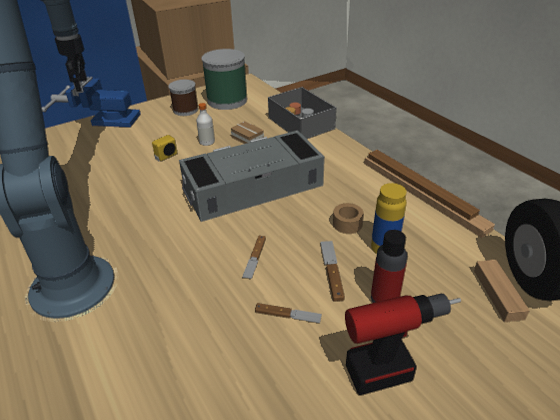

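```bash
python3 - <<'E'
from h import *
np.set_printoptions(precision=1,suppress=True)
for n in ['scene','side']:
    im,d,M=snap(n); W=cloud(d,M)
    x,y,z=W[...,0],W[...,1],W[...,2]
    t=(np.abs(x-650)<150)&(np.abs(y+30)<30)&(z<30)
    print(n,'table z',np.nanmedian(z[t&(z<10)]))
    for nm,c,lo,hi,r in [('box',(600,70),98,118,260),('kA',(560,-320),4,30,110),('kB',(424,-170),4,30,80),('kC',(391,-375),4,30,90)]:
        m=(np.hypot(x-c[0],y-c[1])<r)&(z>lo)&(z<hi)
        # largest comp
        k,l,s,cc=cv2.connectedComponentsWithStats(m.astype(np.uint8)); j=1+np.argmax(s[1:,4]); m=l==j
        P=np.stack([x[m],y[m]],1).astype(np.float32)
        print(nm,len(P),cv2.minAreaRect(P),'z',np.percentile(z[m],[5,50,95]),'mean',P.mean(0))
    crop=im[(150 if n=='scene' else 230):(240 if n=='scene' else 330),(150 if n=='scene' else 230):(300 if n=='scene' else 360)]
    cv2.imwrite('pics/crop_%s.png'%n,cv2.resize(crop[:,:,::-1],None,fx=4,fy=4,interpolation=2))
E
```

```text
scene table z 0.8730041618211999
box 6962 ((578.10009765625, 107.96195983886719), (189.49835205078125, 406.5636291503906), 81.74656677246094) z [103.5 109.1 114.5] mean [591.6 105.9]
kA 571 ((558.5812377929688, -319.8647766113281), (215.48367309570312, 79.78998565673828), 64.51445007324219) z [ 4.9 13.6 22.3] mean [ 562.9 -315.5]
kB 282 ((424.92730712890625, -171.16860961914062), (157.08517456054688, 47.74176788330078), 42.1751823425293) z [ 4.7 10.2 18.6] mean [ 425.8 -168.4]
kC 315 ((393.52471923828125, -368.675048828125), (59.26287841796875, 170.40438842773438), 49.79792404174805) z [ 4.5  9.9 18.1] mean [ 389.7 -367.9]
side table z -3.297843109825635
box 4579 ((580.4793701171875, 104.11425018310547), (195.6400909423828, 401.2178649902344), 81.9814682006836) z [101.4 104.7 107.5] mean [569.1  95.1]
kA 710 ((561.778564453125, -323.2247619628906), (204.45970153808594, 32.95138168334961), 61.594120025634766) z [ 5.7 12.5 17. ] mean [ 556.7 -330.5]
kB 328 ((424.537841796875, -174.74722290039062), (151.88206481933594, 24.653839111328125), 43.86516189575195) z [ 4.4  8.4 12.7] mean [ 423.4 -176.2]
kC 529 ((393.0589599609375, -375.2933349609375), (26.383996963500977, 152.0695037841797), 44.551116943359375) z [ 4.4  8.5 12.7] mean [ 390.4 -373.6]
```

View pics/crop_scene.png

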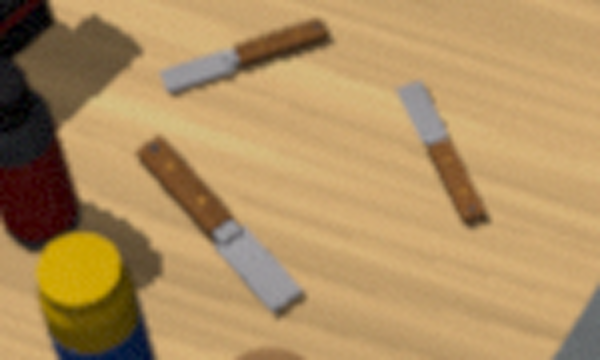

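The knife look-alikes in the scene picture are A (205,205), about 200 mm long, B (261,187), about 152 mm, and C (211,163), about 152 mm. A is the largest, so it is the one meant, and the crop confirms it: dark handle with its blade toward (222,222). The notch is on the toolbox's world -y side, at side pixel (257,177). Next I'll look closely with the wrist camera.

```bash
python3 - <<'E'
from h import *
np.set_printoptions(precision=3,suppress=True)
print(rot())
def d(a): return [np.cos(np.radians(a)),np.sin(np.radians(a)),0]
for s in (0,180):
    for p,a in [((540,-360,350),62),((540,-360,75),62),((549,-105,170),81.8),((570,50,340),81.8),((590,100,200),-8.2)]:
        r=ik(list(p),quat(d(a+s),[0,0,-1])); print(s,p,None if r is None else np.array(r))
for t in (30,-30):
  for s in (0,180):
    a=np.radians(t); ax=np.array(d(-8.2)); z=-np.array([0,0,1])*np.cos(a)+ax*np.sin(a)
    for p in ((580,100,250),(650,90,350)):
        r=ik(list(p),quat(np.array(d(-8.2+s)),z)); print('tilt',t,s,None if r is None else np.array(r))
move_pose([500,-330,350],quat(d(62),[0,0,-1])) if ik([500,-330,350],quat(d(62),[0,0,-1])) else None
im,dd,M=snap('wrist','w1.png'); print(get_position(),get_time_s()); print(towld(M,[0,0,0]))
W=cloud(dd,M); print('table',np.nanpercentile(W[...,2],[5,25,50]))
E
```

```text
[[-0.928  0.373 -0.   ]
 [ 0.373  0.928  0.   ]
 [ 0.     0.    -1.   ]]
0 (540, -360, 350) [-0.273  0.584  1.154  1.585 -0.545  1.333  0.462]
0 (540, -360, 75) [ 0.078  0.738  0.594  1.751 -0.541  0.821  0.441]
0 (549, -105, 170) [-0.639  0.547  0.94   1.959 -0.557  0.918  0.443]
0 (570, 50, 340) [-0.734  0.235  0.669  1.775 -0.156  1.186 -0.162]
0 (590, 100, 200) [-0.82   0.489  0.734  1.84  -0.393  0.963 -1.629]
180 (540, -360, 350) [-0.346  0.747  1.376  1.588 -0.739  1.426 -2.538]
180 (540, -360, 75) [-0.318  1.291  1.357  1.768 -1.329  1.314 -2.242]
180 (549, -105, 170) [-0.856  0.922  1.37   1.965 -1.004  1.182 -2.357]
180 (570, 50, 340) [ 0.807  0.479 -1.236  1.707  0.469  1.297  2.472]
180 (590, 100, 200) [-0.583  0.422  0.425  1.83  -0.212  0.934  1.363]
tilt 30 0 [-0.607  0.151  0.286  2.11   0.443  0.454 -2.406]
tilt 30 0 [-0.629  0.159  0.387  1.873  0.231  0.649 -2.126]
tilt 30 180 [-0.788  0.157  0.483  2.117  0.374  0.439  0.797]
tilt 30 180 [-0.774  0.166  0.55   1.879  0.18   0.641  1.058]
tilt -30 0 [-0.678  0.683  0.742  1.538 -0.48   1.639 -1.545]
tilt -30 0 [-0.595  0.738  0.786  1.239 -0.5    1.884 -1.555]
tilt -30 180 [-0.437  0.594  0.371  1.525 -0.31   1.586  1.436]
tilt -30 180 [-0.395  0.651  0.414  1.227 -0.325  1.833  1.435]Traceback (most recent call last):
  File "<stdin>", line 13, in <module>
ValueError: The truth value of an array with more than one element is ambiguous. Use a.any() or a.all()
```

```bash
cat >> h.py <<'E'
def dr(a): return np.array([np.cos(np.radians(a)),np.sin(np.radians(a)),0])
DN=[0,0,-1]
E
python3 - <<'E'
from h import *
np.set_printoptions(precision=1,suppress=True)
move_pose([510,-360,350],quat(dr(62),DN))
im,dd,M=snap('wrist','w1.png'); print(get_position(),get_time_s(),get_q()); print(towld(M,[0,0,0]))
for r in find_in('wrist','knife')[:3]:
    w=towld(M,r['location']); print(r['score'],w,np.array(proj(M,w)))
W=cloud(dd,M); print('table',np.nanpercentile(W[...,2],[5,25,50]))
x,y,z=np.moveaxis(W,-1,0)
m=(np.hypot(x-560,y+320)<115)&(z>4.5)&(z<30)
k,l,s,cc=cv2.connectedComponentsWithStats(m.astype(np.uint8)); m=l==1+np.argmax(s[1:,4])
print(cv2.minAreaRect(np.stack([x[m],y[m]],1).astype(np.float32)),cv2.boxPoints(cv2.minAreaRect(np.stack([x[m],y[m]],1).astype(np.float32))),m.sum(),np.percentile(z[m],[5,50,90]))
E
```

```text
[ 510.7 -359.2  349.8] 4.6333 [-0.3  0.5  1.2  1.6 -0.5  1.3  0.5]
[ 542.9 -298.9  419.6]
0.93 [ 427.3 -166.9   13.9] [135.7  61.3]
0.88 [ 398.6 -372.1   10.3] [207. 221.]
0.74 [ 565.  -308.    17.6] [297.5 115.6]
table [-1.3 -0.3  0.6]
((562.081298828125, -319.5074462890625), (199.16818237304688, 32.00885772705078), 61.257606506347656) [[ 500.2 -399.1]
 [ 528.2 -414.5]
 [ 624.  -239.9]
 [ 595.9 -224.5]] 4124 [ 9.4 14.3 18.4]
```

View pics/w1.png

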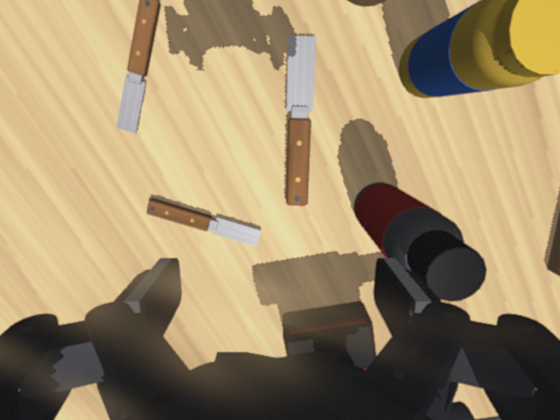

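```bash
python3 - <<'E'
from h import *
np.set_printoptions(precision=1,suppress=True)
u=dr(61.3); g=np.array([540.5,-359,0])+18*u; q=quat(u,DN)
gripper_to(0.55,100)
move_pose(list(g+[0,0,150]),q)
servo_line(list(g+[0,0,95]),q); 
for z in (88,82,77):
    servo_line(list(g+[0,0,z]),q,40); f=np.array(get_wrist_force()); print(z,f)
    if f[2]>4: break
gripper_to(0.0,100); print(get_width(),get_gripper_force(),get_wrist_force(),get_time_s())
p=np.array(get_position()); print(p)
servo_line(list(p+[0,0,60]),q,120)
snap('side','s1.png'); print(get_width(),np.array(get_wrist_force()))
# refine toolbox
for n in ('scene','side'):
    im,d,M=snap(n); x,y,z=np.moveaxis(cloud(d,M),-1,0)
    m=(np.hypot(x-579,y-106)<225)&(z>97)&(z<118)
    k,l,s,cc=cv2.connectedComponentsWithStats(m.astype(np.uint8)); m=l==1+np.argmax(s[1:,4])
    P=np.stack([x[m],y[m]],1).astype(np.float32);print(cv2.minAreaRect(P))
E
```

```text
88 [-0.3  0.1  0.1]
82 [-0.2 -0.8  0.7]
77 [-0.3 -0.2  0.1]
0.2967846239903754 99.39802765846252 [-0.8  0.1  3. ] 7.7167
[ 549.4 -343.5   77.5]
0.29981364457381526 [ 0.5  0.3 -2. ]
((578.2755126953125, 108.60579681396484), (188.94973754882812, 406.3985900878906), 81.89907836914062)
((580.0628051757812, 103.59117889404297), (195.52476501464844, 400.866455078125), 81.61560821533203)
```

View pics/s1.png

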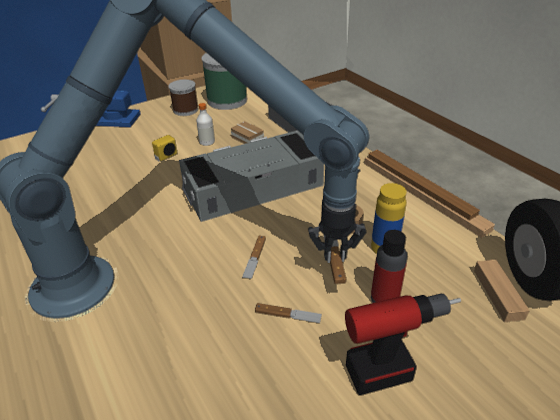

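```bash
cat >> h.py <<'E'
YB=81.75; U=dr(YB); C=np.array([579,106,0.]); XB=dr(YB-90)
def tb(x,y,z): return C+x*XB+y*U+np.array([0,0,z])
QK=quat(U,DN); TIP=np.array(127*U+[0,0,-68.5])
def tcp_for_tip(p): return list(np.array(p)-TIP)
E
python3 - <<'E'
from h import *
np.set_printoptions(precision=1,suppress=True)
move_pose(tcp_for_tip(tb(0,-125,150)),QK)
servo_line(tcp_for_tip(tb(0,-125,99)),QK)
print(get_position(),tcp_for_tip(tb(0,-125,99)),get_time_s())
for n in ('wrist','side'):
    im,d,M=snap(n); W=cloud(d,M); L=(W-C)@np.stack([XB,U,[0,0,1]],1)
    x,y,z=np.moveaxis(L,-1,0)
    # blade points
    m=(np.abs(x)<25)&(y>-190)&(y<-112)&(z>85)&(z<112)
    print(n,'blade n',m.sum(),'x',np.percentile(x[m],[2,50,98]),'y',np.percentile(y[m],[2,98]),'z',np.percentile(z[m],[5,50,95]))
    for a,b in ((-190,-170),(-170,-150),(-150,-130),(-130,-110)):
        k=m&(y>a)&(y<b)
        if k.sum()>5: print(a,k.sum(),np.median(z[k]),(np.percentile(x[k],3)+np.percentile(x[k],97))/2)
    b=(np.abs(x)<240)&(np.abs(y)<130)&(z>100)&(z<115)&(y>-110)
    print('top z',np.median(z[b]),'x',np.percentile(x[b],[.5,99.5]),'y',np.percentile(y[b],[.5,99.5]),b.sum())
    cv2.imwrite('pics/%s2.png'%n,im[:,:,::-1])
    if n=='side':
        u,v=np.array(proj(M,tb(0,-100,100))).astype(int)
        c2=cv2.resize(im[v-50:v+50,u-65:u+65,::-1],None,fx=6,fy=6,interpolation=2);cv2.imwrite('pics/side2c.png',c2)
E
```

```text
[ 542.4 -144.9  167. ] [np.float64(542.8398592582228), np.float64(-143.39214947855692), np.float64(167.5)] 9.8833
wrist blade n 10530 x [-15.1   0.5  15.6] y [-188.9 -144.1] z [ 98.8  99.9 101. ]
-190 4117 99.87187544529394 0.26977731267320504
-170 4694 99.87907391604124 0.3380792189003241
-150 1719 99.85014442577608 0.3834524103531214
  return _methods._mean(a, axis=axis, dtype=dtype,
  ret = ret.dtype.type(ret / rcount)
Traceback (most recent call last):
IndexError: index -1 is out of bounds for axis 0 with size 0
```

```bash
python3 - <<'E'
from h import *
np.set_printoptions(precision=1,suppress=True)
def pc(a,q): return np.percentile(a,q) if a.size else None
for n in ('wrist','side','scene'):
    im,d,M=snap(n); W=cloud(d,M); L=(W-C)@np.stack([XB,U,[0,0,1]],1)
    x,y,z=np.moveaxis(L,-1,0)
    print(n,'tip px',np.array(proj(M,tb(0,-125,99))))
    m=(np.abs(x)<25)&(y>-190)&(y<-100)&(z>85)&(z<112)
    print('blade',m.sum(),'x',pc(x[m],[2,50,98]),'y',pc(y[m],[2,98]),'z',pc(z[m],[5,50,95]))
    b=(np.abs(x)<240)&(np.abs(y)<130)&(z>100)&(z<115)&(y>-100)
    print('top z',pc(z[b],50),'x',pc(x[b],[.5,99.5]),'y',pc(y[b],[.5,99.5]),b.sum())
    if n=='side':
        w=(np.abs(y+90)<15)&(z>20)&(z<85)&(np.abs(x)<190); print('front wall y',pc(y[w],[10,50,90]))
        u,v=np.array(proj(M,tb(0,-100,100))).astype(int)
        a=cv2.resize(im[v-45:v+45,u-60:u+60,::-1],None,fx=5,fy=5,interpolation=2)
        wr=cv2.resize(wim[:,:,::-1],(600,450)); cv2.imwrite('pics/side2c.png',a)
    elif n=='wrist': wim=im; cv2.imwrite('pics/wrist2.png',im[:,:,::-1])
E
```

```text
wrist tip px [274.4 -55.5]
blade 10597 x [-14.3   0.9  16.4] y [-189.1 -143.9] z [ 99.6 100.7 101.8]
top z None x None y None 0
side tip px [266.7 180.6]
blade 35 x [-5.3  4.  14. ] y [-181.1 -145.6] z [ 95.   98.  100.7]
top z 104.72854353431842 x [-197.7  199.9] y [-97.2  88.7] 3443
front wall y [-97.5 -94.5 -91.5]
scene tip px [288.  220.2]
blade 197 x [-17.8  -0.2  17.8] y [-188.7 -126.8] z [ 96.7 102.3 107.8]
top z 109.0672018456263 x [-198.5  199.7] y [-90.6  93.6] 6680
```

View pics/side2c.png

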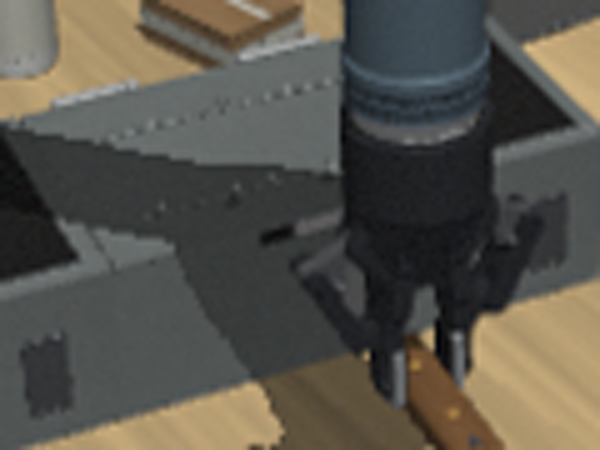

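```bash
python3 - <<'E'
from h import *
np.set_printoptions(precision=1,suppress=True)
f0=np.array(get_wrist_force())
for y in (-105,-95,-88,-80,-70,-60):
    servo_line(tcp_for_tip(tb(0.5,y,99.3)),QK,60)
    f=np.array(get_wrist_force())-f0; print(y,f,(np.array(get_position())-C)@U+127)
    if np.linalg.norm(f)>8: print('STOP'); break
else:
    for z in (103,106,110):
        servo_line(tcp_for_tip(tb(0.5,-60,z)),QK,30); print(z,np.array(get_wrist_force())-f0,get_position()[2])
print(get_time_s())
E
```

```text
-105 [-0.5 -0.5  2.4] -104.0127259351112
-95 [-0.4  0.7  0.9] -94.27270550315836
-88 [-0.4 -1.5  0.4] -87.3194291682187
-80 [-0.2 -0.6  0.2] -79.18144488005834
-70 [ 0.2 -0.5 -0.3] -69.12166858347996
-60 [-0.1 -0.2  0.9] -59.13993311747964
103 [-0.4  0.4  0.6] 171.8647643480498
106 [ 0.4 -0.5 -1. ] 174.43658865602623
110 [-1.1 -1.2 -2.3] 178.49741963987782
12.875
```

```bash
python3 - <<'E'
from h import *
np.set_printoptions(precision=1,suppress=True)
f0=np.zeros(3)
for i,t in enumerate(np.arange(0.1,1.79,0.12)):
    rho=148-10*t
    p=np.array([88,106.5])+rho*np.array([-np.cos(t),np.sin(t)])-3*np.array([np.sin(t),np.cos(t)])
    servo_line(tcp_for_tip(tb(0.5,*p)),QK,70)
    f=np.array(get_wrist_force()); print(round(t,2),f)
    if np.linalg.norm(f)>20: print('STOP');break
print(get_time_s()); 
im,d,M=snap('side','s3.png')
L=(cloud(d,M)-C)@np.stack([XB,U,[0,0,1]],1); x,y,z=np.moveaxis(L,-1,0)
m=(np.abs(x)<112)&(z>125)&(y>60)&(y<180)&(z<300); m&=(np.abs(x)>50)
A=np.polyfit(z[m],y[m],1); print('cover slope dy/dz',A[0],'angle',np.pi/2+np.arctan(A[0]),m.sum())
E
```

```text
0.1 [-0.5 -0.7 -3. ]
0.22 [ 0.5  0.5 -2.5]
0.34 [ 0.8 -0.5 -1.7]
0.46 [-0.1 -0.8 -2. ]
0.58 [-0.7 -0.1 -2.3]
0.7 [-0.6 -0.2 -2. ]
0.82 [-0.4  0.2 -1.7]
0.94 [-0.4  0.3 -1.5]
1.06 [-0.2  0.3 -1.6]
1.18 [ 0.2 -0.4 -2.2]
1.3 [ 0.2 -0.1 -2.2]
1.42 [ 0.1  0.9 -1.8]
1.54 [-0.1  0.3 -1.9]
1.66 [-1.   0.4 -1. ]
1.78 [-0.8 -0.4  0. ]
18.5667
cover slope dy/dz 0.23047993921372711 angle 1.797320492990844 1357
```

View pics/s3.png

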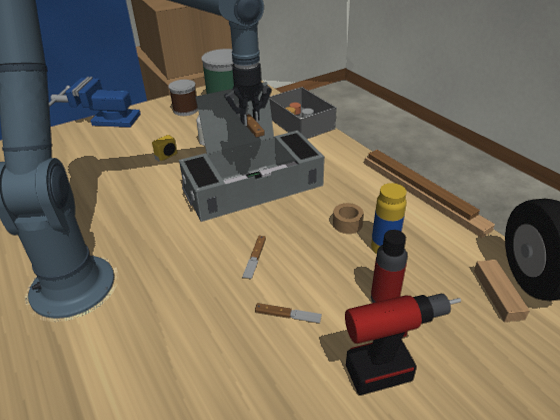

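The cover stands open at about 1.8 rad (side pixel (235,130)). The level shows inside the box near (255,175). Next I lay the knife back where it was and look into the box.

```bash
python3 - <<'E'
from h import *
np.set_printoptions(precision=1,suppress=True)
p=np.array(get_position()); servo_line(list(p-170*U+[0,0,20]),QK,250)
q=quat(dr(61.3),DN); g=np.array([549.2,-343.2,0])
move_pose(list(g+[0,0,140]),q); servo_line(list(g+[0,0,90]),q,120)
f0=np.array(get_wrist_force())[2]
for z in (84,81,79,77.5,76.5):
    servo_line(list(g+[0,0,z]),q,25); f=get_wrist_force()[2]-f0; print(z,f,get_position()[2])
    if f>3: break
gripper_to(0.55,20); wait(0.2)
p=np.array(get_position()); servo_line(list(p+[0,0,80]),q,120)
print(get_time_s())
v=quat(XB,DN)
# view pose: camera is ~68 ahead in tool x; look at box centre
t=tb(-70,0,360); move_pose(list(t),v)
im,d,M=snap('wrist','w3.png')
for n in ('level','spanner'):
    for r in find_in('wrist',n)[:3]:
        w=towld(M,r['location']); print(n,r['score'],(w-C)@np.stack([XB,U,[0,0,1]],1),np.array(proj(M,w)))
L=(cloud(d,M)-C)@np.stack([XB,U,[0,0,1]],1); x,y,z=np.moveaxis(L,-1,0)
m=(np.abs(x)<112)&(np.abs(y)<82)&(z>38)&(z<58)
k,l,s,cc=cv2.connectedComponentsWithStats(m.astype(np.uint8)); m=l==1+np.argmax(s[1:,4])
print(m.sum(),cv2.minAreaRect(np.stack([x[m],y[m]],1).astype(np.float32)),np.percentile(z[m],[5,50,95]))
np.savez('w3.npz',x=x,y=y,z=z,im=im); print(get_time_s())
E
```

```text
84 0.08507259509013831 84.1288236168581
81 0.33349230679453146 80.79471660392366
79 1.1193939154972599 78.82428170497765
77.5 -0.14618918180098306 77.55752588697004
76.5 7.371331545577025 77.48768859481946
24.0083
level 0.85 [ 8.9 -2.3 46.3] [279.  107.1]
level 0.66 [-62.3 308.8  70.4] [  0.8 173.3]
spanner 0.64 [-3.7 67.3 10.4] [223.1 118.5]
4060 ((-0.0222625732421875, -3.6444053649902344), (223.97447204589844, 22.454509735107422), 0.3218034505844116) [46.6 48.  49.3]
26.0917
```

View pics/w3.png

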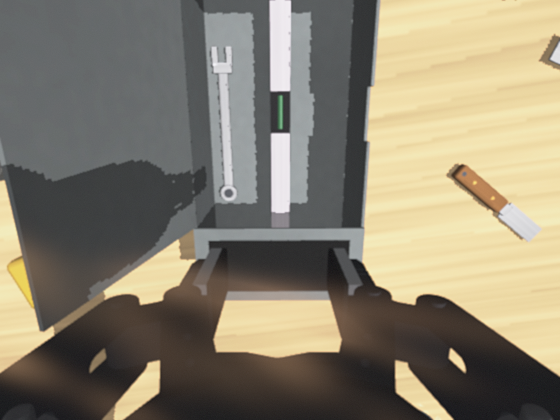

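```bash
python3 - <<'E'
import numpy as np
a=np.load('w3.npz');x,y,z=a['x'],a['y'],a['z']
for v,u in [(5,281),(93,290),(110,280),(131,290),(95,273),(130,273),(210,280),(218,280),(225,280),(230,300)]: print(v,u,x[v,u].round(1),y[v,u].round(1),z[v,u].round(1),a['im'][v,u])
E
```

```text
5 281 110.6 -4.3 47.7 [238 234 238]
93 290 23.8 -14.5 48.6 [121 126 127]
110 280 5.7 -3.4 48.3 [112 168 127]
131 290 -17.3 -14.9 49.0 [130 134 135]
95 273 21.7 4.4 49.6 [57 56 59]
130 273 -16.2 4.6 47.9 [53 51 53]
210 280 -111.9 -3.6 47.0 [237 233 238]
218 280 -121.7 -3.7 48.6 [140 135 140]
225 280 -130.8 -3.7 48.4 [141 135 141]
230 300 -116.0 -24.1 108.6 [155 160 162]
```

```bash
cat > lv.py <<'E'
from h import *
LX,LY,S,H=3.,-3.6,42.,93.   # level centre x,y in box; grip offset; TCP height above level underside
def pose(xb,zb,phi,s):
    "B bottom corner (box x,z), tilt -> TCP pose"
    c,t=np.cos(phi),np.sin(phi); a=150+S
    p=tb(xb+a*c-H*t,LY,zb+a*t+H*c)
    z=XB*t+np.array([0,0,-c]); return list(p),quat(s*XB,z)
def wps(xw):
    "from slid position xw (B against wall margin)"
    r=np.radians
    w=[(xw+45*np.sin(r(f)),6,r(f)) for f in (0,5,10,15,20,25,30)]
    x,z,f=w[-1]; c,t=np.cos(f),np.sin(f)
    w+=[(x+D*c,z+D*t,f) for D in (50,105)]
    w+=[(w[-1][0],z2,f) for z2 in (150,250)]
    return w
E
python3 - <<'E'
from lv import *
np.set_printoptions(precision=2,suppress=True)
print(np.array(get_q()))
for s in (1,-1):
    print(s)
    for w in [(LX-150,120,0),(LX-150,3,0)]+wps(-193): r=ik(*pose(*w,s)); print(None if r is None else np.array(r))
E
```

```text
[-1.51  0.29  1.42  1.88 -0.3   1.24 -1.71]
1
[-0.88  0.59  0.88  1.76 -0.52  1.05 -1.53]
[-0.79  0.74  0.76  1.8  -0.65  0.87 -1.44]
[-0.85  0.67  0.77  1.91 -0.63  0.82 -1.46]
[-0.92  0.61  0.82  1.97 -0.62  0.73 -1.47]
[-1.02  0.57  0.89  2.03 -0.64  0.65 -1.46]
[-1.1   0.52  0.95  2.09 -0.62  0.56 -1.48]
[-1.18  0.46  0.99  2.16 -0.56  0.45 -1.55]
[-1.27  0.39  1.03  2.22 -0.42  0.34 -1.69]
[-1.38  0.34  1.1   2.28 -0.21  0.24 -1.9 ]
[-1.32  0.38  1.11  2.18 -0.37  0.32 -1.71]
[-1.24  0.44  1.11  2.06 -0.48  0.41 -1.58]
[-1.46  0.35  1.36  1.99 -0.31  0.59 -1.7 ]
[-1.43  0.01  1.16  1.86  0.27  0.81 -2.13]
-1
[ 0.54  0.68 -1.03  1.69  0.64  1.15  0.75]
[ 0.4   0.77 -0.82  1.74  0.68  0.94  0.72]
[ 0.41  0.69 -0.82  1.85  0.65  0.89  0.69]
[ 0.41  0.62 -0.82  1.91  0.68  0.82  0.64]
[ 0.4   0.55 -0.82  1.97  0.73  0.75  0.58]
[ 0.4   0.48 -0.82  2.03  0.79  0.68  0.5 ]
[ 0.21  0.35 -0.61  2.1   0.73  0.55  0.49]
[ 0.19  0.29 -0.61  2.16  0.86  0.5   0.34]
[-0.04  0.21 -0.39  2.23  0.95  0.42  0.2 ]
[ 0.2   0.26 -0.61  2.12  0.92  0.5   0.32]
[ 0.23  0.3  -0.61  2.    0.82  0.55  0.47]
[ 0.44  0.21 -0.82  1.92  0.62  0.69  0.68]
[-0.99  0.02  0.7   1.85  0.28  0.81  0.99]
```

```bash
python3 - <<'E'
from lv import *
np.set_printoptions(precision=1,suppress=True)
gripper_to(0.55,110)
move_pose(*pose(LX-150,120,0,1))
f0=np.array(get_wrist_force())
for z in (40,10,3):
    p,q=pose(LX-150,z,0,1); servo_line(p,q,120 if z>5 else 40); f=np.array(get_wrist_force())-f0; print(z,f)
    if f[2]>8: print('STOP'); raise SystemExit
gripper_to(0.0,110); print(get_width(),get_gripper_force(),get_time_s())
p,q=pose(LX-150,6,0,1); servo_line(p,q,30)
print('lift',np.array(get_wrist_force())-f0)
f1=np.array(get_wrist_force())
p,q=pose(-184,6,0,1); servo_line(p,q,60)
x=-184; print('slide',np.array(get_wrist_force())-f1)
for x in np.arange(-186,-201,-1.5):
    p,q=pose(x,6,0,1); servo_line(p,q,25); f=(np.array(get_wrist_force())-f1)@XB
    print(x,round(f,1))
    if f>6: break
print(get_position(),get_time_s()); np.save('xw.npy',x)
E
```

```text
40 [ 0.8 -1.4 -0.2]
10 [ 0.1 -0.9  0.7]
3 [ 0.  -0.4 -0.3]
0.23391322243622065 108.37879657745361 28.975
lift [ 0.9 -0.2 -2.9]
slide [-0.3  0.2 -1.2]
-186.0 0.4
-187.5 -0.6
-189.0 0.1
-190.5 -0.0
-192.0 -0.5
-193.5 -0.2
-195.0 0.4
-196.5 -0.0
-198.0 3.1
-199.5 5.0
[573.6 103.1 100.2] 32.4917
```

```bash
python3 - <<'E'
from lv import *
np.set_printoptions(precision=1,suppress=True)
p,q=pose(-196.,6,0,1); servo_line(p,q,30)
f1=np.array(get_wrist_force())
for i,w in enumerate(wps(-195.5)):
    p,q=pose(*w,1); servo_line(p,q,50 if i<9 else 120); f=np.array(get_wrist_force())-f1
    print(np.array(w),f,get_width())
    if np.linalg.norm(f)>15: print('STOP'); break
wait(0.5); print(get_time_s(),get_position(),get_width(),get_gripper_force())
snap('side','s5.png')
E
```

```text
[-195.5    6.     0. ] [-1.1 -0.4 -1. ] 0.2335552212855758
[-191.6    6.     0.1] [-1.7  0.5 -0.7] 0.23220524284599053
[-187.7    6.     0.2] [-1.9 -0.7  0.3] 0.23740504774128104
[-183.9    6.     0.3] [-1.7 -0.6 -0.6] 0.23212103221560973
[-180.1    6.     0.3] [-2.1  0.3 -0.7] 0.23670529300588625
[-176.5    6.     0.4] [-1.3 -0.6 -0.8] 0.23381038803232226
[-173.     6.     0.5] [-0.5 -0.2 -0.5] 0.23346216086549568
[-129.7   31.     0.5] [-1.3 -0.2 -0.5] 0.2339212362020296
[-82.1  58.5   0.5] [-1.7  0.1 -0.1] 0.23724445433940128
[-82.1 150.    0.5] [-2.1 -0.2 -1.4] 0.23303793861849814
[-82.1 250.    0.5] [-2.5 -0.2 -0.6] 0.23792665306916033
42.05 [615.8  97.  426.5] 0.23546541725600054 108.04003357887268
```

View pics/s5.png

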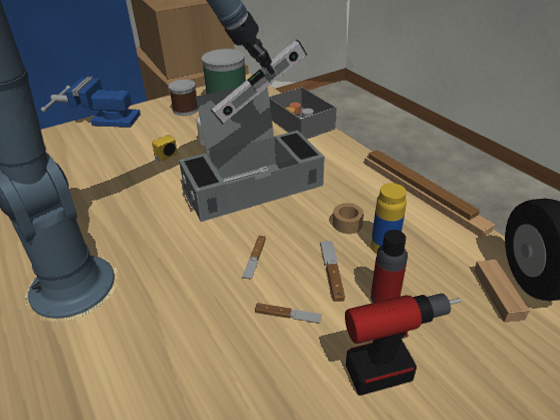

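The level is held slantwise from (215,118) to (303,47), well above the box. The cover is open, the knife lies on the bench at (332,270), and the spanner is in place.

```bash
python3 -c "
from cell import *
print(job_done())"
```

```text
the job is handed in; nothing more can be done
None
```

I prised the cover open to about 1.8 rad, laid the knife back on the bench and drew the level out slantwise. It is held still in the gripper with its lower end about 140 mm above the toolbox top. The job was handed in at about 42 s; no verdict was returned.

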